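Load the logger's cells and hold its battery cover down for the nuts

ROBOT

A 6-joint arm with a two-finger parallel gripper is mounted at the origin on a cart in front of the work surface, level with it; the furniture and walls round the work are solid. World frame = base frame: x ahead of the robot, y to its left, z up, the work surface at z = 0. Lengths are in m, angles in degrees, forces in N, time in s.
With the tool pointing down it reaches from about 0.4 to 0.825 m from the base axis. Payload 7 kg.
Tool frame: the origin (TCP) lies at the very end of the fingers, on their centre line; the grasp point (between the pads) lies hold_point_z behind it (hold_point_z is the distance from the TCP to the grasp point, in m); z points along the fingers, y is the line along which they close (so a half turn about z gives the same grasp; the last joint's range is limited). The gripper opens to 88 mm and grips with 3 to 60 N. Pads are 19 mm wide; open, the fingers measure 130 mm over their backs; the gripper's body (78 mm by 193 mm) begins 47 mm behind the grasp point.
Start: joints at [-47.149, 20.546, 0.682, 0, -70.136, -16.507], TCP at [0.3, -0.605, 0.227] pointing down, gripper open.
Joint ranges: [-176.03, 176.03], [-82.01, 121.73], [-58.28, 71.71], [-173.87, 95.51], [-174.79, -0.11], [-173.66, 173.66]. Speed limits (degrees/s): [136.94, 136.94, 172.46, 180, 180, 180].

INTERFACE

Orientations are given as [roll, pitch, yaw] about the fixed x, y, z axes, in that order (R = Rz(yaw) Ry(pitch) Rx(roll)).
In Python, from plant import get_obs, snapshot, close_job, hold_point_z gives the robot as it stands.
- The arm moves only by the tool play_rows, never from a script. Its argument "commands" is a list that holds one entry, the list of rows, each a list of 7 numbers: the shift along the tool's x, y, z in cm, then the turn, a rotation vector about the tool's x, y, z in degrees, then the opening, from 0 (shut) to 1 (fully open). In form: [[[x, y, z, ax, ay, az, fingers], ...]]. A call has 1 to 20 rows; each row is the pose to reach, as a shift and turn from the pose commanded when the call began, along the tool's axes at that moment; what a row does not reach only later rows make up. A row lasts 1/12 s, in which the tool goes at most 41.7 mm and 7.16 degrees, less where a joint would pass 70% of its speed; a pose out of reach is approached as far as the arm can. A call with a gripper value outside its range is refused whole. The fingers move at their own pace and stop on an object; the grip force is fixed at half the most. Time passes only in rows, so rows that repeat a pose let the fingers close. It gives the time, the measured TCP pose, the force, the opening and the grip force at its end, in the units of the state.
- get_obs(): the state, without advancing time (a new reading comes with each control period).
- snapshot(name): name is "side" or "top"; returns a dict with "frame" (420x560x3 uint8, red, green, blue), "camera_matrix" (3x3 intrinsics, pixels), "dist" ([k1, k2, p1, p2, k3] as OpenCV has them; the pictures are not rectified), "origin" and "attitude" of the camera in the world. Camera axes: x right, y down, z forward; pixel columns grow to the right and rows downward; lengths in m; the calibration is good to about 2 mm. A picture is of the moment at which its call begins. There is no depth.
- close_job(): hands the job in; it is judged then, once.
The state is a dict: "clock": time; "joint_pos": joint angles; "qvel": joint speeds; "tau": joint torques, N m; "tool_pos": TCP position; "orientation": TCP orientation; "force": force on the tool from outside, world axes, zero at the start; "moment": the same for the moment, N m; "opening": finger opening in m; "gripper_force": force on a finger pad.
Only numpy, scipy, OpenCV 4.12 (cv2) and the standard library are available. Lean on these libraries where they do the work, as an engineer would, in place of code of your own. Each camera call takes 0.05 s, during which the arm holds its last target. There are 200 camera calls.

TASK

Fit the new battery in the open field logger: drop the two green cells upright, steel button up, one into each bore of the grey battery block, then lower the black cover over the block's two threaded studs. Press it down against the cell springs with a steady 15 N or so, so that the studs stand out for a colleague to start the nuts, which will draw it down the last few millimetres: do not bottom it on the block's rim. Finish while still pressing it like that, level and still, and leave the nut dish, solder spool, side cutters and curved tweezers where they are.

Things in the scene. Friction and masses are not known exactly. Their poses are not given: they have to be found in the camera images.
- logger: open field logger, fixed to the bench: aluminium base plate 84 x 200 mm, 7 mm high, with a grey battery block 46 x 108 mm on it, rim 66 mm above the bench. Origin on the bench under the block's centre; y along the block (bores and studs lie on this line), z up. The base reaches 60 mm to +y and 140 mm to -y, where a circuit board, terminals and a connector panel stand, all under 55 mm high
- rim (a point): centre of the block's flat rim, 66 mm above the bench, axes as the logger's. Two upright steel studs 5 mm thick with pointed tips stand on the rim 42 mm to +y and 42 mm to -y of it and end 17 mm above it
- bore_left (a point): centre of the mouth of the bore 18 mm to +y of the block's centre, at rim height; 29 mm in diameter, chamfered. A sprung contact 41 mm below the rim gives way up to 12 mm at 1.2 N per mm: a cell resting on it stands 8 mm proud of the rim
- bore_right (a point): the same for the bore 18 mm to -y of the block's centre
- cell_a: green round battery cell with a white band and a steel button on top, 26 mm in diameter, 50 mm tall with the button, 52 g, standing upright on the bench; origin at the centre of its underside, z up its length. Both cells are the same and either may go in either bore
- cell_b: the other cell, the same
- cover: black die-cast cover plate 44 x 108 x 5 mm, 120 g, right side up on the bench on two 1 mm contact discs; 11 mm stud holes 42 mm to +y and -y of its centre; on top a grip bar 12 mm wide (x), 50 mm long (y), top 35 mm above the plate's underside. Origin at the centre of that underside, fits either way round. Laid on the cells it is 8 to 9 mm above the rim, at 15 N 3 mm; bottoms at 21 N
- nut_dish: steel dish 72 mm across and 14 mm high with two flanged brass nuts in it, a bystander; origin at the centre of its underside
- solder_spool: spool of solder 58 mm across, 40 mm high, a bystander; origin at the centre of its underside
- side_cutters: blue-handled side cutters lying flat, 130 x 49 x 12 mm, a bystander; origin at the centre of the underside
- tweezers_curved: curved steel tweezers lying flat, 127 x 21 x 10 mm, a bystander; origin at the centre of the underside
Things that resemble listed ones, but are neither listed nor needed, are in the scene too. What is shaped like the cell_a but yellow is not meant.

How it is judged (in metres and radians):
On the way, in this order (a step that is already met when the one before it is completed fails the run):
1. one cell stands in a bore on its spring, button up, let go (((horizontal distance between cell_a and bore_left below 0.004 m and angle between cell_a's own z axis and vertical below 0.12 rad and z of cell_a in the frame of bore_left below -0.038 m and contact force between the fingers and cell_a below 0.3 N and linear speed of cell_a below 0.03 m/s) or (horizontal distance between cell_a and bore_right below 0.004 m and angle between cell_a's own z axis and vertical below 0.12 rad and z of cell_a in the frame of bore_right below -0.038 m and contact force between the fingers and cell_a below 0.3 N and linear speed of cell_a below 0.03 m/s) or (horizontal distance between cell_b and bore_left below 0.004 m and angle between cell_b's own z axis and vertical below 0.12 rad and z of cell_b in the frame of bore_left below -0.038 m and contact force between the fingers and cell_b below 0.3 N and linear speed of cell_b below 0.03 m/s) or (horizontal distance between cell_b and bore_right below 0.004 m and angle between cell_b's own z axis and vertical below 0.12 rad and z of cell_b in the frame of bore_right below -0.038 m and contact force between the fingers and cell_b below 0.3 N and linear speed of cell_b below 0.03 m/s))), for 0.2 s.
2. each bore holds one cell on its spring, button up, let go (((horizontal distance between cell_a and bore_left below 0.004 m and angle between each of cell_a, cell_b's own z axis and vertical below 0.12 rad and z of cell_a in the frame of bore_left below -0.038 m and horizontal distance between cell_b and bore_right below 0.004 m and z of cell_b in the frame of bore_right below -0.038 m) or (horizontal distance between cell_a and bore_right below 0.004 m and angle between each of cell_a, cell_b's own z axis and vertical below 0.12 rad and z of cell_a in the frame of bore_right below -0.038 m and horizontal distance between cell_b and bore_left below 0.004 m and z of cell_b in the frame of bore_left below -0.038 m)) and contact force between the fingers and cell_a below 0.3 N and linear speed of each of cell_a, cell_b below 0.03 m/s and contact force between the fingers and cell_b below 0.3 N), for 0.2 s.
At the end, for the whole second after the job is handed in: one upright cell in each bore; cover over the studs, centred within 4 mm, turned under 0.09 and tilted under 0.06 rad, 0.3 to 6 mm above the rim; it presses each cell with 3.5 to 10.6 N (in all about 8 to 20 N), the block under 15 N; fingers still on it, all still (((horizontal distance between cell_a and bore_left below 0.004 m and angle between each of cell_a, cell_b's own z axis and vertical below 0.12 rad and z of cell_a in the frame of bore_left below -0.043 m and horizontal distance between cell_b and bore_right below 0.004 m and z of cell_b in the frame of bore_right below -0.043 m) or (horizontal distance between cell_a and bore_right below 0.004 m and angle between each of cell_a, cell_b's own z axis and vertical below 0.12 rad and z of cell_a in the frame of bore_right below -0.043 m and horizontal distance between cell_b and bore_left below 0.004 m and z of cell_b in the frame of bore_left below -0.043 m)) and horizontal distance between cover and rim below 0.004 m and angle between the y axis of cover and the y axis of logger, either way round below 0.09 rad and angle between cover's own z axis and vertical below 0.06 rad and z of cover in the frame of rim between 0.0003 and 0.006 m and contact force between cover and cell_a between 3.5 and 10.6 N and contact force between cover and cell_b between 3.5 and 10.6 N and contact force between cover and logger below 15 N and contact force between the fingers and cover above 1 N and linear speed of cover below 0.05 m/s); the arm keeps its last pose, push and grip.
It fails at once if a bystander is pushed more than 20 mm (distance of any of nut_dish, solder_spool, side_cutters, tweezers_curved from where it was at the start of the episode above 0.02 m).
It fails at once if the cover is rammed onto the block or a cell with more than 60 N (contact force between cover and logger above 60 N or contact force between cover and cell_a above 60 N or contact force between cover and cell_b above 60 N).
It also fails if it takes over 69 s, if anything falls off the work surface, if the arm or the gripper's body presses on something with over 40 N, if the wrist force passes 120 N, or if a joint passes its speed limit or range.

## Working session

There is one attempt and no reset: what is moved stays moved. The work goes in short steps, Python scripts to look and compute and a tool call to move; the robot and the scene stay as the last step left them, time stands still between calls to the robot, and variables do not carry over. Pictures are saved under pics/ and viewed, at most 10 in all, crops included, and the job is handed in when it is done.

Besides the shell and the picture viewer there is one more tool, called after "Emit:" by a JSON object that holds its "name" and its "arguments", one argument or row to a line. play_rows: Moves the arm, as the interface text tells. Its arguments: {"type":"object","properties":{"commands":{"type":"array","items":{"type":"array","items":{"type":"array","items":{"type":"number"}}}}},"required":["commands"]}

```bash
mkdir -p pics; ls; cat > h.py <<'E'
import numpy as np, cv2
from scipy.spatial.transform import Rotation as R
from plant import get_obs, snapshot, close_job, hold_point_z
def att(a):
    a=np.array(a,float)
    return a if a.shape==(3,3) else R.from_euler('xyz',a,degrees=True).as_matrix()
def ray(s,uv):
    p=cv2.undistortPoints(np.array(uv,float).reshape(-1,1,2),np.array(s['camera_matrix']),np.array(s['dist'])).reshape(-1,2)
    return np.c_[p,np.ones(len(p))]@att(s['attitude']).T
def plane(s,uv,z):
    d=ray(s,uv);o=np.array(s['origin']);return o+d*((z-o[2])/d[:,2])[:,None]
def px(s,P):
    A=att(s['attitude']);r=cv2.Rodrigues(A.T)[0];t=-A.T@np.array(s['origin'])
    return cv2.projectPoints(np.array(P,float).reshape(-1,1,3),r,t,np.array(s['camera_matrix']),np.array(s['dist']))[0].reshape(-1,2)
def save(s,n,crop=None,k=1):
    f=s['frame'][:,:,::-1]
    if crop: x0,y0,x1,y1=crop;f=f[y0:y1,x0:x1]
    cv2.imwrite('pics/'+n,cv2.resize(f,None,fx=k,fy=k,interpolation=cv2.INTER_CUBIC))
E
python3 - <<'E'
from h import *
import pickle
print(get_obs(),hold_point_z)
for n in('top','side'):
    s=snapshot(n);pickle.dump(s,open(n+'.pkl','wb'));save(s,n+'0.png',k=1.4)
    print(n,s['origin'],s['attitude'],s['camera_matrix'],s['dist'])
E
```

```text
pics
{'clock': 0.0, 'joint_pos': array([-4.71480239e+01,  2.05922782e+01,  6.31135928e-01, -2.05464173e-02,
       -7.01365550e+01, -1.65067928e+01]), 'qvel': array([ 0.0458444 , -0.02036827, -0.05583081, -0.0586214 , -0.03371998,
        0.03815791]), 'tau': array([-2.41793219e-03, -5.82719028e+01,  2.93055797e+01,  6.99740231e+00,
        6.90367728e-03, -1.02625756e-04]), 'tool_pos': array([ 0.29928889, -0.60444216,  0.22559181]), 'orientation': array([ 1.79900841e+02, -9.24279976e-03, -1.53661807e+02]), 'force': array([-0.7473532 , -0.83486719,  0.14140213]), 'moment': array([-0.02834596, -0.00219242,  0.07833142]), 'gripper_force': 0.0, 'opening': 0.08752483833055816} 0.0188
top [ 0.38662732 -0.05742268  1.26254348] [-174.4896651     0.52932997  -89.17807546] [[438.70650119   0.         281.49561069]
 [  0.         438.70650119 210.50858901]
 [  0.           0.           1.        ]] [-0.06993888  0.          0.          0.          0.        ]
side [-0.04602864  0.74499747  0.81516302] [-126.54518508   -0.2523341  -145.67229858] [[489.01272656   0.         265.421331  ]
 [  0.         489.01272656 207.25502182]
 [  0.           0.           1.        ]] [-0.06990526  0.          0.          0.          0.        ]
```

View pics/top0.png

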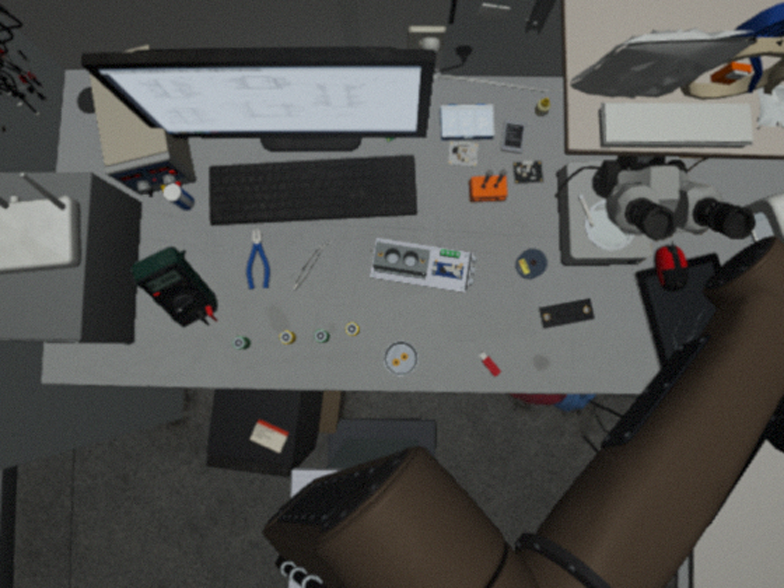

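View pics/side0.png

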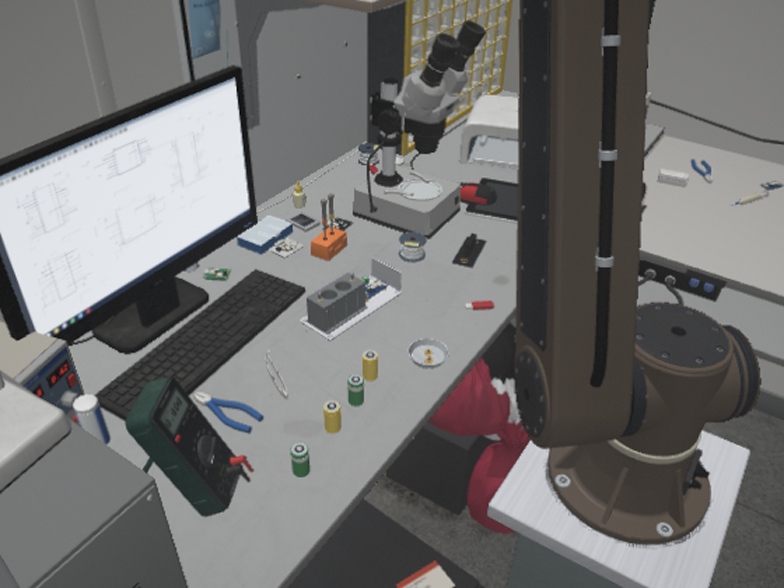

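The top picture (x1.4) shows four standing cells, at (241,343) green, (288,338) yellow, (321,337) green and (352,328) yellow. The block is at (400,258), with the board to its right. The black cover with its bar is at (567,313), the dish at (400,358), the spool at (531,263), the cutters at (258,260) and the tweezers at (311,265). The two green cells fit the description and the yellow ones are decoys. I'll measure now and confirm in one enlarged crop.

```bash
cat > m.py <<'E'
from h import *
import pickle
T=pickle.load(open('top.pkl','rb'));S=pickle.load(open('side.pkl','rb'))
def blobs(s,lo,hi,box,amin):
    x0,y0,x1,y1=box;hsv=cv2.cvtColor(s['frame'],cv2.COLOR_RGB2HSV)
    m=cv2.inRange(hsv,np.array(lo),np.array(hi));k=np.zeros_like(m);k[y0:y1,x0:x1]=m[y0:y1,x0:x1]
    k=cv2.morphologyEx(k,cv2.MORPH_CLOSE,np.ones((3,3)))
    return [c for c in cv2.findContours(k,cv2.RETR_EXTERNAL,cv2.CHAIN_APPROX_NONE)[0] if cv2.contourArea(c)>amin]
def show(n,s,cs):
    for c in cs:
        r=cv2.minAreaRect(c);print(n,np.round(r[0],1),np.round(r[1],1),round(r[2],1),'area',cv2.contourArea(c),'bbox',cv2.boundingRect(c))
show('greenT',T,blobs(T,(50,60,30),(90,255,255),(150,220,260,260),10))
show('greenS',S,blobs(S,(50,60,30),(90,255,255),(190,240,290,350),20))
c=blobs(T,(0,0,0),(179,255,60),(375,205,435,242),100);show('coverT',T,c)
for k in c: print(plane(T,cv2.boxPoints(cv2.minAreaRect(k)),.006)[:,:2].round(4).tolist())
c=blobs(S,(0,0,0),(179,255,60),(315,155,355,195),60);show('coverS',S,c)
a=cv2.resize(T['frame'][160:255,160:345],None,fx=4.2,fy=4.2,interpolation=cv2.INTER_CUBIC)[:,:,::-1]
b=cv2.resize(T['frame'][160:215,255:345],None,fx=4.2,fy=4.2,interpolation=cv2.INTER_CUBIC)[:,:,::-1]
im=np.zeros((600,780,3),np.uint8);im[:a.shape[0],:a.shape[1]]=a[:,:780]
d=cv2.resize(S['frame'][190:240,210:290],None,fx=4,fy=4,interpolation=cv2.INTER_CUBIC)[:,:,::-1];im[400:600,:320]=d
e=cv2.resize(T['frame'][205:240,375:435],None,fx=5,fy=5,interpolation=cv2.INTER_CUBIC)[:,:,::-1];im[400:575,400:700]=e
cv2.imwrite('pics/crop.png',im)
E
python3 m.py
```

```text
greenT [175.8 244.2] [7.2 4.4] 80.5 area 16.5 bbox (173, 241, 6, 8)
greenS [214.5 331.3] [17.7 11.4] 84.3 area 116.5 bbox (208, 322, 13, 19)
greenS [253.5 284. ] [10.  9.] 90.0 area 76.0 bbox (249, 279, 10, 11)
coverT [404.4 223.3] [14.3 36.4] 79.4 area 471.5 bbox (386, 214, 38, 20)
[[0.4853, -0.3427], [0.506, -0.4469], [0.4654, -0.4539], [0.4449, -0.3501]]
coverS [334.9 179.3] [13.  23.9] 28.6 area 243.0 bbox (324, 167, 22, 23)
```

View pics/crop.png

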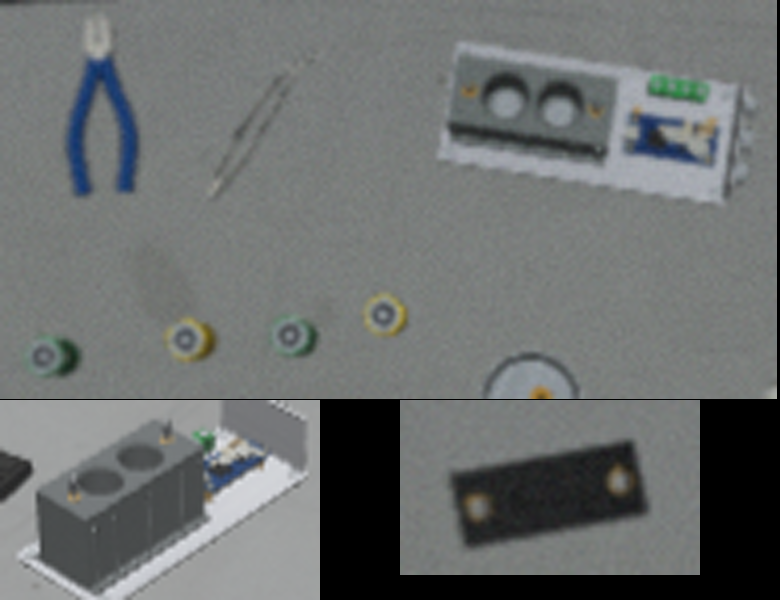

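The crop shows the two green cells with button centres at crop (44,356) and (291,335), and the yellow ones at (185,338) and (383,314). The bores are at (505,96.5) and (561,104), with stud bases at (470,92) and (596,110). In the cover crop the holes are at (478,506) and (619,481).

```bash
cat > m2.py <<'E'
from h import *
import pickle
T=pickle.load(open('top.pkl','rb'));S=pickle.load(open('side.pkl','rb'))
f=lambda p,k,o:(np.array(p)+.5)/k-.5+np.array(o)
def tri(a,b):
    d1=ray(T,a)[0];d2=ray(S,b)[0];o1=np.array(T['origin']);o2=np.array(S['origin'])
    t=np.linalg.lstsq(np.c_[d1,-d2],o2-o1,rcond=None)[0];p=o1+t[0]*d1;q=o2+t[1]*d2
    return (p+q)/2,np.linalg.norm(p-q)
for n,p in dict(b1=(505,96.5),b2=(561,104),s1=(470,92),s2=(596,110)).items():
    print(n,plane(T,f(p,4.2,(160,160)),.066).round(4))
for n,p in dict(b1=(101,82),b2=(140,58),s1=(74,98),s2=(166,40)).items():
    print('side',n,plane(S,f(p,4,(210,190)),.066).round(4))
print('rim tri',tri(f((533,100.5),4.2,(160,160)),f((120.3,69.7),4,(210,190))))
for n,p in dict(h1=(478,106),h2=(619,81)).items(): print(n,plane(T,f((p[0]-400,p[1]),5,(375,205)),.004).round(4))
for p in((44,356),(291,335)):
    c=plane(T,f(p,4.2,(160,160)),.050)[0];print('cell',c.round(4),'side px top',px(S,[c]).round(1),'mid',px(S,[[c[0],c[1],.025]]).round(1))
    u,v=px(S,[c])[0].astype(int);
gx=[cv2.resize(S['frame'][y:y+36,x:x+40],None,fx=10,fy=10,interpolation=cv2.INTER_CUBIC) for x,y in((195,312),(235,262))]
cv2.imwrite('pics/c2.png',np.hstack(gx)[:,:,::-1])
E
python3 m2.py
```

```text
b1 [[ 0.5792 -0.0391  0.066 ]]
b2 [[ 0.5747 -0.0759  0.066 ]]
s1 [[ 0.5819 -0.016   0.066 ]]
s2 [[ 0.571  -0.0989  0.066 ]]
side b1 [[ 0.5784 -0.0371  0.066 ]]
side b2 [[ 0.5733 -0.0722  0.066 ]]
side s1 [[ 0.5823 -0.014   0.066 ]]
side s2 [[ 0.5711 -0.098   0.066 ]]
rim tri (array([ 0.57754801, -0.05723055,  0.06378235]), np.float64(0.0010374806224736452))
h1 [[ 0.4679 -0.3576  0.004 ]]
h2 [[ 0.4833 -0.4398  0.004 ]]
cell [0.4048 0.2634 0.05  ] side px top [[213.7 319.7]] mid [[214.4 327.8]]
cell [0.4213 0.0998 0.05  ] side px top [[254.1 269.9]] mid [[254.2 277.9]]
```

View pics/c2.png

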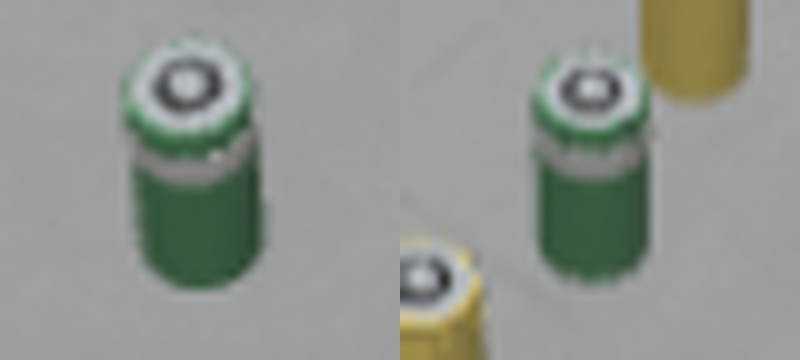

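```bash
cat >> h.py <<'E'
def sh(cmd,*tg):
    """cmd, targets: x,y,z,yaw (tool down) -> shifts cm, turn about tool z"""
    A=R.from_euler('xyz',[180,0,cmd[3]],degrees=True)
    for t in tg:
        d=A.inv().apply(np.array(t[:3])-np.array(cmd[:3]))*100
        print(t,d.round(2),'az',round(cmd[3]-t[3],1))
E
python3 -c "
from h import *
sh((.3,-.605,.227,-153.66),(.45,-.35,.227,-97.5),(.5,-.1,.227,-97.5),(.421,.0995,.2,-97.5),(.421,.0995,.12,-97.5))"
```

```text
(0.45, -0.35, 0.227, -97.5) [-24.76  16.2    0.  ] az -56.2
(0.5, -0.1, 0.227, -97.5) [-40.33  36.38   0.  ] az -56.2
(0.421, 0.0995, 0.2, -97.5) [-42.1   57.77   2.7 ] az -56.2
(0.421, 0.0995, 0.12, -97.5) [-42.1   57.77  10.7 ] az -56.2
```

Emit:
{"name": "play_rows", "arguments": {
  "commands": [
    [[-24.76,16.2,0,0,0,-56.2,1],[-24.76,16.2,0,0,0,-56.2,1],[-24.76,16.2,0,0,0,-56.2,1],[-24.76,16.2,0,0,0,-56.2,1],[-24.76,16.2,0,0,0,-56.2,1],[-24.76,16.2,0,0,0,-56.2,1],[-24.76,16.2,0,0,0,-56.2,1],[-24.76,16.2,0,0,0,-56.2,1],[-40.33,36.38,0,0,0,-56.2,1],[-40.33,36.38,0,0,0,-56.2,1],[-40.33,36.38,0,0,0,-56.2,1],[-40.33,36.38,0,0,0,-56.2,1],[-40.33,36.38,0,0,0,-56.2,1],[-40.33,36.38,0,0,0,-56.2,1],[-42.1,57.77,2.7,0,0,-56.2,1],[-42.1,57.77,2.7,0,0,-56.2,1],[-42.1,57.77,2.7,0,0,-56.2,1],[-42.1,57.77,2.7,0,0,-56.2,1],[-42.1,57.77,2.7,0,0,-56.2,1],[-42.1,57.77,2.7,0,0,-56.2,1]]
  ]
}}

```text
clock: 1.77
tool_pos: [0.4184, 0.1029, 0.199]
orientation: [180.0, 0.0, -97.3]
force: [0.1, 0.1, 0.2]
opening: 0.0879
gripper_force: 0.0
```

Emit:
{"name": "play_rows", "arguments": {
  "commands": [
    [[0,0,4,0,0,0,1],[0,0,8,0,0,0,1],[0,0,8,0,0,0,1],[0,0,8,0,0,0,1]]
  ]
}}

```text
clock: 2.1
tool_pos: [0.4193, 0.0987, 0.1188]
orientation: [179.8, -0.2, -97.4]
force: [1.0, -0.2, 0.0]
opening: 0.0876
gripper_force: 0.0
```

```bash
python3 -c "
from h import *
o=get_obs();print(o['tool_pos'],o['orientation'])
s=snapshot('side');save(s,'s1.png',(190,170,330,290),5)
s=snapshot('side');o=get_obs();print(o['tool_pos'],o['orientation'])"
```

```text
[0.41926214 0.09867869 0.1187821 ] [179.80761391  -0.2250022  -97.43182153]
[0.42155746 0.09995214 0.12127215] [-1.79919262e+02  2.20812793e-02 -9.74426326e+01]
```

View pics/s1.png

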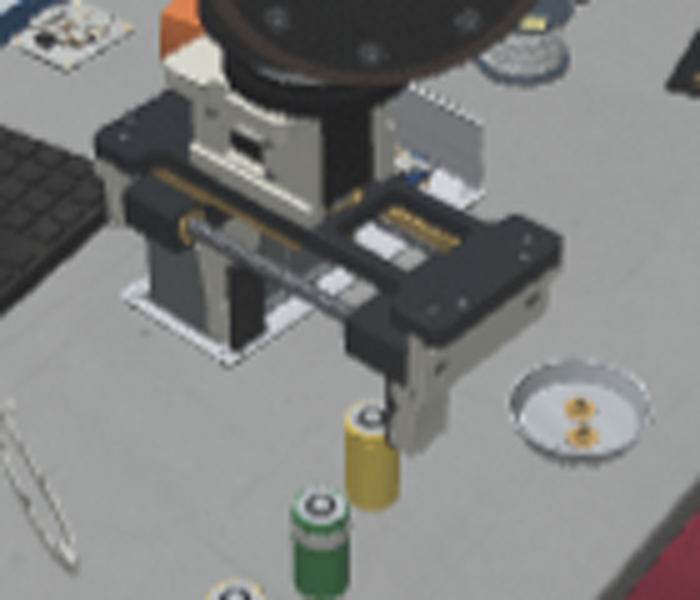

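The side crop shows the open fingers at (235,345) and (420,450), straddling the green cell at (320,505). The yellow cell at (372,455) is clear of them.

Emit:
{"name": "play_rows", "arguments": {
  "commands": [
    [[0,0,3,0,0,0,1],[0,0,6,0,0,0,1],[0,0,8.5,0,0,0,1],[0,0,8.5,0,0,0,1],[0,0,8.5,0,0,0,0],[0,0,8.5,0,0,0,0],[0,0,8.5,0,0,0,0],[0,0,8.5,0,0,0,0],[0,0,8.5,0,0,0,0],[0,0,8.5,0,0,0,0],[0,0,8.5,0,0,0,0],[0,0,8.5,0,0,0,0],[0,0,6,0,0,0,0],[0,0,3,0,0,0,0],[0,0,0,0,0,0,0],[0,0,-3,0,0,0,0],[0,0,-3,0,0,0,0]]
  ]
}}

```text
clock: 3.62
tool_pos: [0.4233, 0.1012, 0.1551]
orientation: [-179.6, 0.3, -97.4]
force: [0.7, 1.3, 0.5]
opening: 0.0067
gripper_force: 0.0
```

```bash
python3 -c "
from h import *
sh((.421,.0995,.15,-97.5),(.5747,-.0743,.15,-97.5),(.5747,-.0743,.122,-97.5))"
```

```text
(0.5747, -0.0743, 0.15, -97.5) [ 15.23 -17.51  -0.  ] az 0.0
(0.5747, -0.0743, 0.122, -97.5) [ 15.23 -17.51   2.8 ] az 0.0
```

```bash
python3 -c "
from h import *
print(get_obs()['opening'],get_obs()['tool_pos'])
a=snapshot('side');b=snapshot('top')
x=cv2.resize(a['frame'][200:320,200:320],None,fx=3.3,fy=3.3,interpolation=cv2.INTER_CUBIC);y=cv2.resize(b['frame'][195:275,180:260],(396,396),interpolation=cv2.INTER_CUBIC)
cv2.imwrite('pics/g1.png',np.hstack([x,y])[:,:,::-1])"
```

```text
0.006726789010460395 [0.42325613 0.10120776 0.15505725]
```

View pics/g1.png

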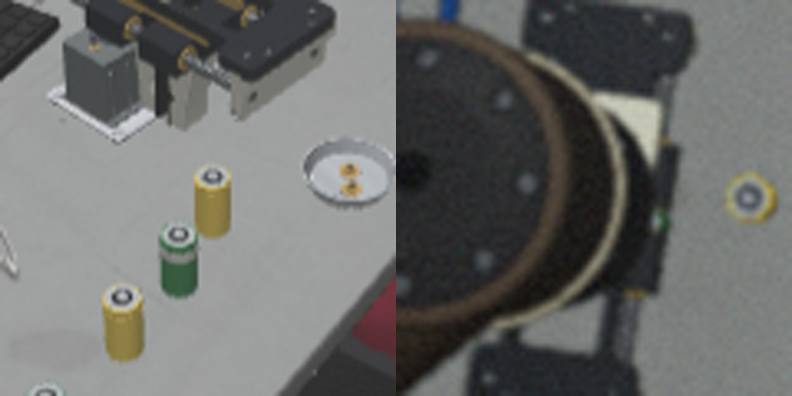

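The side crop shows the green cell still standing at (178,234) in the crop, where it was. The fingers close slowly, at about 75 mm/s, and I lifted before they reached it. I'll retry with a partial opening and a longer close.

Emit:
{"name": "play_rows", "arguments": {
  "commands": [
    [[0,0,0,0,0,0,0.6],[0,0,0,0,0,0,0.6],[0,0,0,0,0,0,0.6],[0,0,0,0,0,0,0.6],[0,0,2,0,0,0,0.6],[0,0,4,0,0,0,0.6],[0,0,6,0,0,0,0.6],[0,0,8,0,0,0,0.6],[0,0,10,0,0,0,0.6],[0,0,11.5,0,0,0,0.6],[0,0,11.5,0,0,0,0.6],[0,0,11.5,0,0,0,0],[0,0,11.5,0,0,0,0],[0,0,11.5,0,0,0,0],[0,0,11.5,0,0,0,0],[0,0,11.5,0,0,0,0],[0,0,11.5,0,0,0,0],[0,0,11.5,0,0,0,0],[0,0,11.5,0,0,0,0],[0,0,11.5,0,0,0,0]]
  ]
}}

```text
clock: 5.38
tool_pos: [0.421, 0.1, 0.0353]
orientation: [-179.9, 0.1, -97.4]
force: [-0.9, -0.1, 7.3]
opening: 0.0253
gripper_force: 30.0
```

Emit:
{"name": "play_rows", "arguments": {
  "commands": [
    [[0,0,-2,0,0,0,0],[0,0,-5,0,0,0,0],[0,0,-8,0,0,0,0],[0,0,-11.5,0,0,0,0],[3,-3.5,-11.5,0,0,0,0],[5,-6,-11.5,0,0,0,0],[7.5,-8.7,-11.5,0,0,0,0],[10,-11.5,-11.5,0,0,0,0],[12.5,-14.4,-11.5,0,0,0,0],[14,-16.1,-11.5,0,0,0,0],[15.23,-17.51,-11.5,0,0,0,0],[15.23,-17.51,-11.5,0,0,0,0],[15.23,-17.51,-11.5,0,0,0,0],[15.23,-17.51,-11.5,0,0,0,0]]
  ]
}}

```text
clock: 6.55
tool_pos: [0.5735, -0.0739, 0.1491]
orientation: [179.9, 0.0, -97.5]
force: [-1.2, 0.1, 0.2]
opening: 0.0252
gripper_force: 30.0
```

```bash
python3 -c "
from h import *
o=get_obs();print(o['tool_pos'],o['orientation'],o['opening'])
a=snapshot('side');b=snapshot('top')
x=cv2.resize(a['frame'][165:245,195:275],(390,390),interpolation=cv2.INTER_CUBIC);y=cv2.resize(b['frame'][145:225,250:330],(390,390),interpolation=cv2.INTER_CUBIC)
cv2.imwrite('pics/g2.png',np.hstack([x,y])[:,:,::-1])
for z in(.115,.165):print(z,px(a,[[.5747,-.0743,z]]),px(b,[[.5747,-.0743,z]]))
"
```

```text
[ 0.5735168  -0.07394939  0.14914736] [ 1.79937930e+02  3.79939601e-04 -9.74842254e+01] 0.025235309653233406
0.115 [[244.28598378 187.9591521 ]] [[292.90282143 181.48514064]]
0.165 [[243.86148394 171.28894156]] [[293.23081112 178.29020785]]
```

View pics/g2.png

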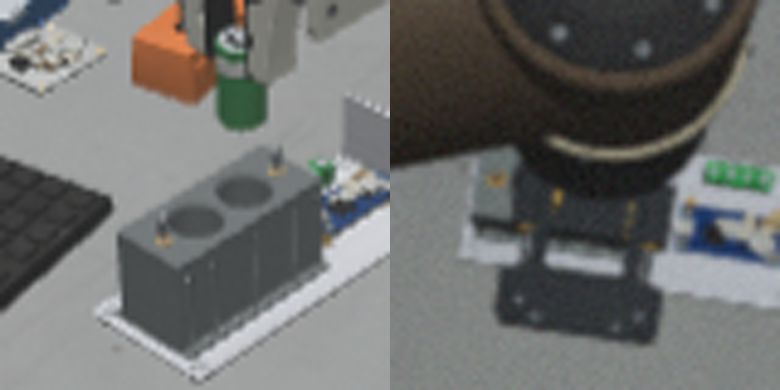

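The side crop shows the cell held upright, with its axis at column 242 and underside at row 129 against the 129 predicted, directly over the right bore at (244,192). I'll lower it gently.

Emit:
{"name": "play_rows", "arguments": {
  "commands": [
    [[0,0,2,0,0,0,0],[0,0,3.5,0,0,0,0],[0,0,4.3,0,0,0,0],[0,0,4.6,0,0,0,0],[0,0,4.9,0,0,0,0],[0,0,5.2,0,0,0,0],[0,0,5.5,0,0,0,0],[0,0,5.8,0,0,0,0],[0,0,5.8,0,0,0,0]]
  ]
}}

```text
clock: 7.4
tool_pos: [0.5744, -0.0741, 0.0915]
orientation: [-180.0, 0.0, -97.5]
force: [0.5, -1.3, -1.5]
opening: 0.0248
gripper_force: 30.0
```

Emit:
{"name": "play_rows", "arguments": {
  "commands": [
    [[0,0,0.6,0,0,0,0],[0,0,1.1,0,0,0,0],[0,0,1.6,0,0,0,0],[0,0,2.1,0,0,0,0],[0,0,2.1,0,0,0,0],[0,0,2.1,0,0,0,0.55],[0,0,2.1,0,0,0,0.55],[0,0,2.1,0,0,0,0.55],[0,0,2.1,0,0,0,0.55],[0,0,2.1,0,0,0,0.55],[0,0,1,0,0,0,0.55],[0,0,-2,0,0,0,0.55],[0,0,-5.8,0,0,0,0.55],[0,0,-5.8,0,0,0,0.55]]
  ]
}}

```text
clock: 8.57
tool_pos: [0.5784, -0.0742, 0.1577]
orientation: [-179.4, 0.1, -97.4]
force: [0.7, 0.5, 0.6]
opening: 0.0483
gripper_force: 0.0
```

```bash
python3 -c "
from h import *
a=snapshot('side');x=cv2.resize(a['frame'][165:245,195:275],(390,390),interpolation=cv2.INTER_CUBIC)
cv2.imwrite('pics/g3.png',x[:,:,::-1])
sh((.5747,-.0743,.15,-97.5),(.405,.2632,.15,-97.5),(.405,.2632,.035,-97.5))
sh((.405,.2632,.035,-97.5),(.5788,-.0386,.15,-97.5))
"
```

```text
(0.405, 0.2632, 0.15, -97.5) [-31.25  21.23   0.  ] az 0.0
(0.405, 0.2632, 0.035, -97.5) [-31.25  21.23  11.5 ] az 0.0
(0.5788, -0.0386, 0.15, -97.5) [ 27.65 -21.17 -11.5 ] az 0.0
```

View pics/g3.png

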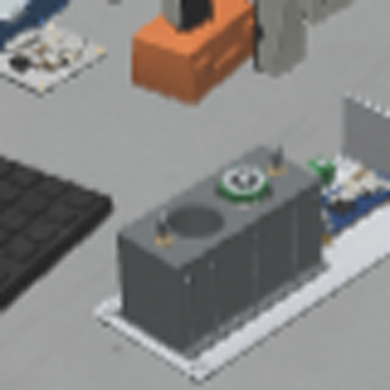

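The crop shows the cell seated upright in the right bore at (243,182), a little proud of the rim. Next is cell A.

Emit:
{"name": "play_rows", "arguments": {
  "commands": [
    [[-3,2,0,0,0,0,0.55],[-6.5,4.4,0,0,0,0,0.55],[-10,6.8,0,0,0,0,0.55],[-13.4,9.1,0,0,0,0,0.55],[-16.8,11.4,0,0,0,0,0.55],[-20.2,13.7,0,0,0,0,0.55],[-23.6,16,0,0,0,0,0.55],[-27,18.3,0,0,0,0,0.55],[-29.5,20,0,0,0,0,0.55],[-31.25,21.2,0,0,0,0,0.55],[-31.25,21.2,0,0,0,0,0.55],[-31.25,21.2,0,0,0,0,0.55],[-31.25,21.2,2,0,0,0,0.55],[-31.25,21.2,4,0,0,0,0.55],[-31.25,21.2,5,0,0,0,0.55],[-31.25,21.2,5,0,0,0,0.55],[-31.25,21.2,5,0,0,0,0.55]]
  ]
}}

```text
clock: 10.03
tool_pos: [0.4048, 0.2623, 0.0995]
orientation: [180.0, -0.1, -97.5]
force: [0.1, 0.5, 1.1]
opening: 0.0482
gripper_force: 0.0
```

Emit:
{"name": "play_rows", "arguments": {
  "commands": [
    [[0,0,2,0,0,0,0.55],[0,0,4,0,0,0,0.55],[0,0,5.5,0,0,0,0.55],[0,0,6.5,0,0,0,0.55],[0,0,6.5,0,0,0,0.55],[0,0,6.5,0,0,0,0],[0,0,6.5,0,0,0,0],[0,0,6.5,0,0,0,0],[0,0,6.5,0,0,0,0],[0,0,6.5,0,0,0,0],[0,0,6.5,0,0,0,0],[0,0,6.5,0,0,0,0],[0,0,6.5,0,0,0,0]]
  ]
}}

```text
clock: 11.12
tool_pos: [0.405, 0.2638, 0.0354]
orientation: [-180.0, 0.1, -97.4]
force: [-1.7, -0.8, 7.3]
opening: 0.0251
gripper_force: 30.0
```

Emit:
{"name": "play_rows", "arguments": {
  "commands": [
    [[0,0,-2,0,0,0,0],[0,0,-5,0,0,0,0],[0,0,-8,0,0,0,0],[0,0,-11.5,0,0,0,0],[2,-1.5,-11.5,0,0,0,0],[5,-3.8,-11.5,0,0,0,0],[8,-6.1,-11.5,0,0,0,0],[11,-8.4,-11.5,0,0,0,0],[14,-10.7,-11.5,0,0,0,0],[17,-13,-11.5,0,0,0,0],[20,-15.3,-11.5,0,0,0,0],[23,-17.6,-11.5,0,0,0,0],[25.5,-19.5,-11.5,0,0,0,0],[27,-20.7,-11.5,0,0,0,0],[27.65,-21.2,-11.5,0,0,0,0],[27.65,-21.2,-11.5,0,0,0,0],[27.65,-21.2,-11.5,0,0,0,0],[27.65,-21.2,-11.5,0,0,0,0]]
  ]
}}

```text
clock: 12.62
tool_pos: [0.5784, -0.0377, 0.1495]
orientation: [180.0, 0.0, -97.4]
force: [-0.2, -0.1, -0.2]
opening: 0.025
gripper_force: 30.0
```

```bash
python3 -c "
from h import *
o=get_obs();print(o['tool_pos'],o['orientation'],o['opening'])
a=snapshot('side');x=cv2.resize(a['frame'][165:245,195:275],(390,390),interpolation=cv2.INTER_CUBIC)
cv2.imwrite('pics/g4.png',x[:,:,::-1])
print((px(a,[[.5788,-.0386,.115],[.5788,-.0386,.066]])-[195,165]+.5)*4.875-.5)
"
```

```text
[ 0.5784304  -0.03769753  0.14952449] [ 1.79981876e+02  9.91837476e-03 -9.74300641e+01] 0.024968889061549232
[[194.41542353 143.63261678]
 [197.51844172 220.25542296]]
```

View pics/g4.png

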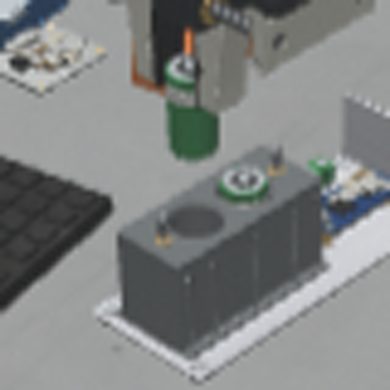

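The side crop shows the cell at column 193, underside centre about row 144, directly above the left bore at (195,221). Lowering it.

Emit:
{"name": "play_rows", "arguments": {
  "commands": [
    [[0,0,2,0,0,0,0],[0,0,3.5,0,0,0,0],[0,0,4.3,0,0,0,0],[0,0,4.6,0,0,0,0],[0,0,4.9,0,0,0,0],[0,0,5.2,0,0,0,0],[0,0,5.5,0,0,0,0],[0,0,5.8,0,0,0,0],[0,0,5.8,0,0,0,0]]
  ]
}}

```text
clock: 13.42
tool_pos: [0.5792, -0.0383, 0.0915]
orientation: [-180.0, 0.0, -97.4]
force: [-0.2, -0.1, -0.5]
opening: 0.025
gripper_force: 30.0
```

Emit:
{"name": "play_rows", "arguments": {
  "commands": [
    [[0,0,0.6,0,0,0,0],[0,0,1.1,0,0,0,0],[0,0,1.6,0,0,0,0],[0,0,2.1,0,0,0,0],[0,0,2.1,0,0,0,0],[0,0,2.1,0,0,0,0.55],[0,0,2.1,0,0,0,0.55],[0,0,2.1,0,0,0,0.55],[0,0,2.1,0,0,0,0.55],[0,0,2.1,0,0,0,0.55],[0,0,1,0,0,0,0.55],[0,0,-2,0,0,0,0.55],[0,0,-5.8,0,0,0,0.55],[0,0,-5.8,0,0,0,0.55]]
  ]
}}

```text
clock: 14.58
tool_pos: [0.583, -0.0382, 0.1577]
orientation: [-179.4, 0.1, -97.4]
force: [1.1, 0.5, 2.5]
opening: 0.0481
gripper_force: 0.0
```

```bash
python3 -c "
from h import *
import pickle
T=pickle.load(open('top.pkl','rb'));S=pickle.load(open('side.pkl','rb'))
sh((.5788,-.0386,.15,-97.5),(.4755,-.3985,.15,-79.4))
a=snapshot('side');x=cv2.resize(a['frame'][165:245,195:275],(390,390),interpolation=cv2.INTER_CUBIC)
y=cv2.resize(S['frame'][150:200,310:360],(390,390),interpolation=cv2.INTER_CUBIC)
cv2.imwrite('pics/g5.png',np.hstack([x,y])[:,:,::-1])
c=np.array([.4755,-.3985]);Y=np.array([-.184,.983])
for h in(.042,-.042):print((px(S,[[*(c+h*Y),.004]])-[310,150]+.5)*7.8-.5)
for h in(.025,-.025):print((px(S,[[*(c+h*Y),.036]])-[310,150]+.5)*7.8-.5)
"
```

```text
(0.4755, -0.3985, 0.15, -79.4) [37.03  5.54  0.  ] az -18.1
[[165.3234681  286.41033118]]
[[229.40195823 178.01109273]]
[[185.93193597 193.3575828 ]]
[[224.33971552 129.82408968]]
```

View pics/g5.png

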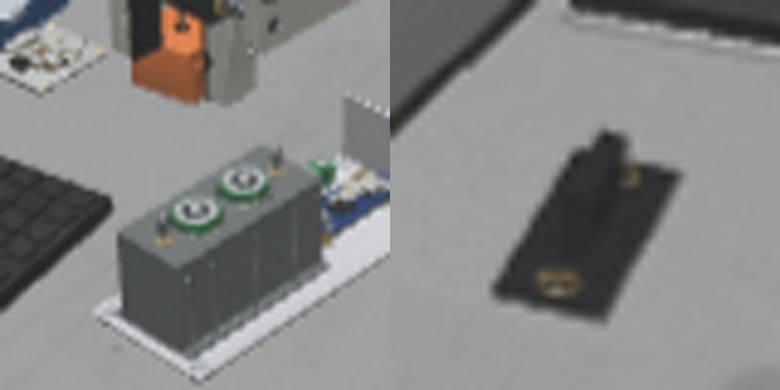

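Both cells are seated at (195,212) and (243,182), and the cover's near hole is at (167,285), matching the prediction of (165,286). On to the cover.

Emit:
{"name": "play_rows", "arguments": {
  "commands": [
    [[3,0.4,0,0,0,-2,0.5],[6.5,1,0,0,0,-4,0.5],[10,1.5,0,0,0,-6,0.5],[13.5,2,0,0,0,-8,0.5],[17,2.5,0,0,0,-10,0.5],[20.5,3.1,0,0,0,-12,0.5],[24,3.6,0,0,0,-14,0.5],[27.5,4.1,0,0,0,-16,0.5],[31,4.6,0,0,0,-18.1,0.5],[34,5.1,0,0,0,-18.1,0.5],[36,5.4,0,0,0,-18.1,0.5],[37.03,5.54,0,0,0,-18.1,0.5],[37.03,5.54,3,0,0,-18.1,0.5],[37.03,5.54,6,0,0,-18.1,0.5],[37.03,5.54,8.5,0,0,-18.1,0.5],[37.03,5.54,8.5,0,0,-18.1,0.5],[37.03,5.54,8.5,0,0,-18.1,0.5],[37.03,5.54,8.5,0,0,-18.1,0.5]]
  ]
}}

```text
clock: 16.13
tool_pos: [0.477, -0.3986, 0.0661]
orientation: [-179.9, -0.1, -79.3]
force: [0.8, -0.2, 1.4]
opening: 0.0439
gripper_force: 0.0
```

Emit:
{"name": "play_rows", "arguments": {
  "commands": [
    [[0,0,1.5,0,0,0,0.5],[0,0,3,0,0,0,0.5],[0,0,4.5,0,0,0,0.5],[0,0,5.6,0,0,0,0.5],[0,0,5.6,0,0,0,0.5],[0,0,5.6,0,0,0,0.5],[0,0,5.6,0,0,0,0],[0,0,5.6,0,0,0,0],[0,0,5.6,0,0,0,0],[0,0,5.6,0,0,0,0],[0,0,5.6,0,0,0,0],[0,0,5.6,0,0,0,0],[0,0,5.6,0,0,0,0],[0,0,5.6,0,0,0,0],[0,0,5.6,0,0,0,0]]
  ]
}}

```text
clock: 17.38
tool_pos: [0.476, -0.3984, 0.0089]
orientation: [-180.0, -0.0, -79.3]
force: [-1.4, 1.8, 5.8]
opening: 0.0118
gripper_force: 30.0
```

```bash
python3 -c "
from h import *
sh((.4755,-.3985,.009,-79.4),(.5765,-.0564,.14,-97.5))"
```

```text
(0.5765, -0.0564, 0.14, -97.5) [-31.77 -16.22 -13.1 ] az 18.1
```

Emit:
{"name": "play_rows", "arguments": {
  "commands": [
    [[0,0,-2,0,0,0,0],[0,0,-5,0,0,0,0],[0,0,-8,0,0,0,0],[0,0,-11,0,0,0,0],[-1.5,-0.8,-13.1,0,0,1,0],[-4.5,-2.3,-13.1,0,0,3,0],[-7.5,-3.8,-13.1,0,0,5,0],[-10.5,-5.4,-13.1,0,0,7,0],[-13.5,-6.9,-13.1,0,0,9,0],[-16.5,-8.4,-13.1,0,0,11,0],[-19.5,-10,-13.1,0,0,13,0],[-22.5,-11.5,-13.1,0,0,15,0],[-25.5,-13,-13.1,0,0,17,0],[-28.5,-14.5,-13.1,0,0,18.1,0],[-30.5,-15.6,-13.1,0,0,18.1,0],[-31.77,-16.22,-13.1,0,0,18.1,0],[-31.77,-16.22,-13.1,0,0,18.1,0],[-31.77,-16.22,-13.1,0,0,18.1,0],[-31.77,-16.22,-13.1,0,0,18.1,0]]
  ]
}}

```text
clock: 18.97
tool_pos: [0.5762, -0.0567, 0.1392]
orientation: [180.0, -0.0, -97.5]
force: [0.2, -1.2, -1.0]
opening: 0.012
gripper_force: 30.0
```

```bash
python3 -c "
from h import *
a=snapshot('side')
c=np.array([.5765,-.0564]);t=np.radians(-7.5);X=np.array([np.cos(t),np.sin(t)]);Y=np.array([-np.sin(t),np.cos(t)])
for z in(.131,.136):
  P=[[*(c+i*.022*X+j*.054*Y),z] for i,j in((1,1),(-1,1),(-1,-1),(1,-1))];print(z,px(a,P).round(1).tolist())
print('holes',px(a,[[*(c+h*Y),.136] for h in(.042,-.042)]).round(1).tolist())
g=cv2.cvtColor(a['frame'],cv2.COLOR_RGB2GRAY);m=cv2.inRange(g,0,58)
n,L,st,ce=cv2.connectedComponentsWithStats(m)
for i in range(1,n):
  if st[i,4]>150: print(i,st[i],ce[i])
print('\n'.join(' '.join('%3d'%v for v in r) for r in g[165:207:1,200:262:2]))
"
```

```text
0.131 [[217.5, 191.5], [230.2, 198.5], [260.4, 180.2], [247.8, 173.9]]
0.136 [[217.4, 189.8], [230.1, 196.8], [260.4, 178.5], [247.8, 172.3]]
holes [[227.2, 191.2], [250.8, 177.3]]
1 [    0     0   357   253 19400] [203.1328866  96.5543299]
5 [  329     0   204   375 40259] [464.45172508 171.81144589]
6 [515   0  14  66 828] [521.58937198  31.88888889]
11 [289  84  29  26 476] [303.1197479   95.68487395]
58 [  0 181  21  62 592] [  7.59121622 218.11317568]
61 [  69  196  149  172 6818] [140.35860956 284.75139337]
65 [344 231  28  43 692] [359.11849711 253.80202312]
70 [ 17 248  42  42 732] [ 38.68306011 269.93169399]
86 [ 276  305   92   73 2732] [314.85871157 335.74524158]
112 [ 206  356  140   64 3974] [266.30926019 396.70105687]
149  61  60  60  72 160 160 159 158 117 159 161 161 161 135  60  43  43  43  43  80  94  96  45  43  48  44  46  55  53  44
 80  59  60  61 119 160 161 159 159 159 159 160 159 160 140  71  41  42  44  44 104  79 111  77  63  76  54  44  46  44  45
 82  60  60  92 159 160 161 160 158 160 160 159 161 161 135 104  61  43  42  43  79  75  77 114 105 115  94  5
[... 4149 characters left out ...]
 159 160 163 158 157 160 159 152 120 138 137 173 104 185 119 121 121 120 120 102
 61  47  62  63  79 123 154 160 160 161 161 162 160 161 159 158 160 153 127 121 124 134 123  88 177 111 121 120 121 115  91
 49  54  58  62  50  62 123 145 160 159 161 161 160 162 160 160 155 134 120 118  97 173 111 128 132 101 121 121 115  91  80
 55  55  56  59  50  60  63  80 144 159 160 160 161 162 161 154 134 123 125 120  75 122 149 134  77 105 121 121  91  74  88
 59  59  53  50  58  62  63  54  60 158 159 159 161 162 161 135 129 136 140 133  94  74  74  75  79  95 120 110  73  74  82
 60  58  56  58  55  60  61  51  48 152 159 160 161 161 152 121 152 159 143 170 121  97 101  94 102 113 114  73  74  74  73
```

The cover's corners in the side image, (217.5,190) and (230,198), match the prediction within about 1 mm. Lowering onto the studs.

Emit:
{"name": "play_rows", "arguments": {
  "commands": [
    [[0,0,1.5,0,0,0,0],[0,0,3,0,0,0,0],[0,0,4,0,0,0,0],[0,0,4.4,0,0,0,0],[0,0,4.7,0,0,0,0],[0,0,5,0,0,0,0],[0,0,5.2,0,0,0,0],[0,0,5.4,0,0,0,0],[0,0,5.4,0,0,0,0],[0,0,5.4,0,0,0,0]]
  ]
}}

```text
clock: 19.85
tool_pos: [0.5768, -0.0561, 0.0858]
orientation: [-180.0, 0.0, -97.4]
force: [0.3, 0.2, -2.3]
opening: 0.0118
gripper_force: 30.0
```

Emit:
{"name": "play_rows", "arguments": {
  "commands": [
    [[0,0,0.1,0,0,0,0],[0,0,0.2,0,0,0,0],[0,0,0.3,0,0,0,0],[0,0,0.4,0,0,0,0],[0,0,0.5,0,0,0,0],[0,0,0.6,0,0,0,0],[0,0,0.6,0,0,0,0],[0,0,0.6,0,0,0,0]]
  ]
}}

```text
clock: 20.52
tool_pos: [0.5771, -0.0562, 0.0801]
orientation: [-179.9, 0.0, -97.4]
force: [-1.5, -0.3, 4.4]
opening: 0.0117
gripper_force: 30.0
```

```bash
python3 -c "
from h import *
for i in range(4):
  snapshot('side');o=get_obs();print(o['tool_pos'].round(4),o['force'].round(2))"
```

```text
[ 0.5771 -0.0562  0.0801] [-0.51  0.33  5.31]
[ 0.5771 -0.0562  0.0801] [-0.61  0.81  4.23]
[ 0.5771 -0.0562  0.0801] [-0.58 -0.18  5.46]
[ 0.577  -0.0562  0.08  ] [-0.64  0.24  6.25]
```

Emit:
{"name": "play_rows", "arguments": {
  "commands": [
    [[0,0,0.1,0,0,0,0],[0,0,0.2,0,0,0,0],[0,0,0.3,0,0,0,0],[0,0,0.33,0,0,0,0],[0,0,0.33,0,0,0,0],[0,0,0.33,0,0,0,0],[0,0,0.33,0,0,0,0]]
  ]
}}

```text
clock: 21.3
tool_pos: [0.5777, -0.0562, 0.0776]
orientation: [-179.9, 0.0, -97.4]
force: [-2.2, -0.1, 10.6]
opening: 0.0115
gripper_force: 30.0
```

```bash
python3 -c "
from h import *
F=[]
for i in range(10):
  s=snapshot('side');o=get_obs();F.append(np.r_[o['tool_pos'],o['force']])
print(np.mean(F,0).round(4),np.std(F,0).round(4),o['moment'],o['orientation'])
c=np.array([.5768,-.0562]);t=np.radians(-7.5);X=np.array([np.cos(t),np.sin(t)]);Y=np.array([-np.sin(t),np.cos(t)])
for z in(.0688,.0738):
  P=[[*(c+i*.022*X+j*.054*Y),z] for i,j in((1,1),(-1,1),(-1,-1))];print(z,px(s,P).round(1).tolist())
g=cv2.cvtColor(s['frame'],cv2.COLOR_RGB2GRAY)
print('\n'.join(' '.join('%3d'%v for v in r) for r in g[196:230,212:266:2]))
"
```

```text
[ 0.5777 -0.0562  0.0776 -1.735   0.25   10.9438] [0.     0.     0.     0.3793 0.5798 0.6235] [0.16227423 0.7913569  0.01051955] [-1.79871216e+02  9.82575309e-03 -9.74201583e+01]
0.0688 [[218.7, 211.7], [231.0, 218.9], [260.3, 200.1]]
0.0738 [[218.6, 210.1], [230.9, 217.3], [260.3, 198.5]]
161 160 161 160 160 161 162 161 160 139 122  44  46  54 122 122 110 110 111  84 130 127  98  98 117 117 155
160 161 161 160 160 161 161 161 161 140  90  47  46  48 122 121 110 110 116  84 114 127  99 136 117 126 196
160 161 160 161 161 160 160 161 161 140  45  45  45  45 122 122 111 112  92 116 112 127 116 117 116 137 183
161 161 161 161 161 160 159 160 161 140  42  45  39  42 122 121 111 112  88  56 100 128 117 108  95 101 188
160 159 160 160 161 159 160 161 160 143  38  44  39  46 122 123 110 111  94  48  88 128 111  76  97  72 212
160 160 160 161 161 159 161 162 158 154  39  40  40  48 123 124 111 113  96  47  80 123  85  93 103  74 212
154 160 160 161 160 160 161 161 160 143  42  41  37  50 123 124 112 114  94  45  48  94  74 115  91  94 194
123 145 160 159 160 161 159 162 149  90  39  39  40  
[... 2162 characters left out ...]
  74  73  74  74  74  74  87 120 106 207 207 206 185
157 158 158 153  75  75  75  76  76  76  73  71  74  75  74  73  73  75  73  81 118 122 163 207 204 195 136
158 159 156 163  75  75  76  76  76  75  72  71  74  74  73  74  74  75  75 105 115 162 206 205 193 144 158
159 158 174 200  75  75  75  76  76  76  73  71  74  75  74  74  74  74  91 113 127 207 206 203 152 157 159
160 164 210 193  76  75  76  75  75  75  74  72  74  74  73  74  75  87 119 104 206 205 205 186 127 157 158
159 182 188 176  75  75  76  76  76  77  74  73  73  75  74  74  82 117 121 161 207 203 193 136 157 157 159
157 178 177 146  76  76  76  76  76  76  73  75  75  74  73  78 104 115 162 206 205 192 138 158 157 158 158
```

Emit:
{"name": "play_rows", "arguments": {
  "commands": [
    [[0,0,0.06,0,0,0,0],[0,0,0.12,0,0,0,0],[0,0,0.12,0,0,0,0],[0,0,0.12,0,0,0,0],[0,0,0.12,0,0,0,0],[0,0,0.12,0,0,0,0]]
  ]
}}

```text
clock: 22.3
tool_pos: [0.578, -0.0562, 0.0767]
orientation: [-179.8, 0.0, -97.4]
force: [-2.3, 0.2, 13.5]
opening: 0.0116
gripper_force: 30.0
```

```bash
python3 -c "
from h import *
F=[]
for i in range(10):
  s=snapshot('side');o=get_obs();F.append(np.r_[o['tool_pos'],o['force'],o['moment']])
f=np.mean(F,0);print(f.round(4),np.std(F,0).round(4),o['orientation'],o['opening'])
if 11<f[5]<16 and .0745<f[2]<.079: print(close_job())"
```

```text
[ 5.7800e-01 -5.6200e-02  7.6700e-02 -1.8290e+00  3.4830e-01  1.2688e+01
  1.2400e-01  8.7490e-01 -5.0000e-03] [0.     0.     0.     0.3039 0.6134 0.3477 0.0307 0.0287 0.0232] [-1.79839012e+02  1.27176572e-02 -9.74131086e+01] 0.011942689512187889
the job is handed in; nothing more can be done
None
```

I handed the job in at about 23 s with both green cells in their bores and the cover over the studs, about 3 mm above the rim, level and still, pressed with roughly 13–14 N; the bystanders weren't touched as far as I could tell, and the verdict wasn't shown.

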